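Turn the wheelchair wheel so its valve is ready for the pump

TASK

A small wheelchair wheel sits on a leaning stub axle on its repair stand. Push its spokes round with the fingertips, one after another, until the valve is at the very bottom of the wheel and its stem points straight up at the hub, ready for the pump to be pressed on, and leave the wheel standing still there. Push only on the spokes, not on the tyre or the valve; do not pull the wheel off its axle, and leave everything else on the table where it is.

Things in the scene. Friction and masses are not known exactly. Their poses are not given: they have to be found in the camera images.
- stand: Grey steel repair stand, fixed. Origin on the table under the wheel's centre; x level from the wheel's front to its back (away from the robot, within 0.5 rad), y to the left seen from the front, z up. Base plate 200 x 200 x 12 mm, centre at x 10 mm. Its only post, 36 x 45 mm, 145 mm tall, centre at x 66 mm, holds the axle from behind; nothing is behind the spokes above the hub.
- hub (a point): Centre of the wheel, in its middle plane, 165 mm above the stand's origin. Axes as the stand's, they do not turn with the wheel. The wheel leans back 35 degrees from vertical, top farther back: its plane holds the y axis and the up-the-wheel direction (0.574, 0, 0.819); its front looks along (-0.819, 0, 0.574).
- wheel (a joint): Angle of the wheel about its axle, rad: 0 (or any multiple of 2 pi) when the valve is at the very bottom, stem pointing up at the hub; grows as the wheel turns clockwise seen from its front. Turns endlessly both ways; a drag of about 0.25 N m (3.3 N at 75 mm from the centre) stops it where it is left.
- spokes: Five equal grey plastic spokes, 72 degrees apart, each 14 mm wide and 16 mm thick along the axle, from the hub (diameter 48, length 44 mm; its nut reaches 30 mm to the front) to the rim (inner radius 107, width 30 mm). Gaps are open right through. Origin at the wheel's centre, turning with it; x along the axle to the back, z along the spoke opposite the valve.
- tyre: Black rubber tyre, outer diameter 300 mm, round section 40 mm (20 mm to the front and back of the wheel's middle plane). Origin at the wheel's centre, axes as the spokes'. Not to be pushed.
- valve: Valve with rubber foot, brass stem and black cap, 10 to 13 mm thick, standing inward from the rim, midway between two spokes, from 108 to 72 mm from the wheel's centre. Origin at the wheel's centre, axes as the spokes'; the valve lies along -z. Not to be pushed.
- valve_foot (a point): The foot of the valve on the rim, 105 mm from the wheel's centre.
- slip (a joint): How far the wheel has been pulled forward along its axle, m; 0 when fully on. The wheel only rests there by its weight.
- pump: Black hand pump lying on the table beside the stand, 24 mm thick, 215 mm long, T-handle 75 mm wide. Origin under its barrel. Bystander.
- jar_a: Clear sample jar with a white lid, diameter 44, height 60 mm, standing beside the stand. Origin under its centre. Bystander.
- jar_b: Amber sample jar, same size, standing beside the stand. Origin under its centre. Bystander.
- tape: Roll of paper tape lying flat, outer diameter 100, height 24 mm. Origin under its centre. Bystander.
- tyre_lever: Black plastic tyre lever, 125 x 20 x 6 mm, flat on the table in front of the stand. Bystander.
- spray_can: Aerosol can, diameter 58, height 205 mm. Origin under its centre. Bystander.
- spray_bottle: Clear trigger spray bottle, diameter 72, height 174 mm. Origin under its centre. Bystander.
- phone: Black phone, 75 x 155 x 9 mm, lying flat. Bystander.

How it is judged:
By the outcome, as a careful person would: the job done as asked, in the order asked, and still so for the second after the job is handed in, with the robot touching nothing.
It also fails if it takes over 45 s, if anything falls off the work surface, if the arm or the gripper's body presses on something with over 40 N, if the wrist force passes 120 N, or if a joint passes its speed limit or range.

ROBOT

A 7-joint arm with a two-finger parallel gripper is mounted at the origin on the work surface. World frame = base frame: x ahead of the robot, y to its left, z up, the work surface at z = 0. Lengths are in mm, angles in rad, forces in N, time in s.
With the tool pointing down it reaches from about 400 to 900 mm from the base axis. Payload 5.5 kg.
Tool frame: the origin (TCP) lies midway between the tips of the shut fingers; the grasp point (between the pads) lies 19 mm behind it (manip.hold_point_z is the distance from the TCP to the grasp point, in mm); z points along the fingers, y is the direction in which the jaws open and shut (so a half turn about z gives the same grasp; the last joint's range is limited). The gripper opens to 85 mm and grips with 20 to 120 N. Pads are 22 mm wide; open, the fingers measure 114 mm over their backs; the gripper's body (76 mm by 85 mm) begins 54 mm behind the grasp point. The pads swing forward as they close: fully open they stand 13 mm farther back than shut.
Start: joints at [-0.942, 0.501, -0.427, 1.55, 0.221, 1.138, -0.21], TCP at [232.466, 607.009, 231.31] pointing down, gripper open.
Joint ranges: [-2.88, 2.88], [-0.31, 2.03], [-1.54, 1.56], [0.2, 2.42], [-1.41, 4.55], [0.19, 2.02], [-2.57, 2.57]. Speed limits (rad/s): [2.57, 2.57, 3.14, 3.14, 3.14, 3.14, 3.14].

INTERFACE

Orientations are given as [roll, pitch, yaw] about the fixed x, y, z axes, in that order (R = Rz(yaw) Ry(pitch) Rx(roll)).
In Python, from station import manip, imaging, order gives the robot as it stands.
- The arm moves only by the tool step_arm, never from a script. Its argument "rows" is text: rows parted by semicolons, each of 7 numbers parted by spaces: the shift along the tool's x, y, z in m, then the turn, a rotation vector about the tool's x, y, z in rad, then the finger opening in m, from 0 to 0.0854. In form: x y z ax ay az gripper; .... A call has 1 to 12 rows; each row shifts and turns the commanded pose from where the row before left it, along the tool's axes as they then stand; what a row does not reach is not made up. A row lasts 1/12 s, in which the tool goes at most 41.7 mm and 7.16 degrees, less where a joint would pass 70% of its speed; a pose out of reach is approached as far as the arm can. A call with a gripper value outside its range is refused whole. The fingers move at their own pace and stop on an object; "newtons" is the grip in N (left out, the last holds). Time passes only in rows, so rows that do not move let the fingers close. It gives the time, the measured TCP pose, the force and the opening at its end, in the units of the state.
- manip.read_state(): the state, without advancing time (a new reading comes with each control period).
- imaging.camera(name): name is "scene" or "top" or "wrist"; returns (picture, depth): 480x640x3 uint8, red, green, blue; 480x640 float32, mm along the optical axis (not along the pixel's ray), 0 where there is no reading.
- imaging.get_calibration(name): a dict with "mtx" (3x3 intrinsics, pixels), "origin" and "rotation" of the camera in the world; the wrist camera has in their place "T_tool_cam" (4x4, takes a point from camera to tool coordinates, whose origin is the TCP and whose axes are the flange's). Camera axes: x right, y up, looking along -z (the intrinsics and any distortion apply to the point x, -y, -z); pixel columns grow to the right and rows downward; lengths in mm; the calibration is good to about 2 mm. A picture is of the moment at which its call begins: read the wrist's pose just before it. get_calibration takes no time and is no camera call.
- order.job_done(): hands the job in, once; it reports no verdict.
The state is a dict: "t": time; "joint_pos": joint angles; "qvel": joint speeds; "joint_torque": joint torques, N m; "eef_pos": TCP position; "tool_rot": TCP orientation; "force": force on the tool from outside, world axes, zero at the start; "moment": the same for the moment, N m; "opening": finger opening in mm.
Only numpy, scipy, OpenCV 4.12 (cv2) and the standard library are available. Lean on these libraries where they do the work, as an engineer would, in place of code of your own. Each camera call takes 0.05 s, during which the arm holds its last target.

## Working session

There is one attempt and no reset: what is moved stays moved. The work goes in short steps, Python scripts to look and compute and a tool call to move; the robot and the scene stay as the last step left them, time stands still between calls to the robot, and variables do not carry over. Pictures are saved under pics/ and viewed, and the job is handed in when it is done.

Besides the shell and the picture viewer there is one more tool, called after "Call:" as name(argument=value, ...), one argument or row to a line, values as JSON. step_arm: Moves the arm, as the interface text tells. Its arguments: {"type":"object","properties":{"rows":{"type":"string"},"newtons":{"type":"number"}},"required":["rows"]}

```bash
ls; mkdir -p pics
python3 - <<'E'
from station import manip, imaging, order
import cv2
s=manip.read_state(); print(s)
for n in("scene","top","wrist"):
    p,d=imaging.camera(n); cv2.imwrite(f"pics/{n}0.png",p[:,:,::-1]); 
    import numpy as np; np.save(f"{n}0.npy",d); np.save(f"{n}0c.npy",p)
    c=imaging.get_calibration(n); print(n,c)
E
```

```text
pics
{'t': 0.0, 'joint_pos': array([-0.94181345,  0.50181269, -0.42676903,  1.55143347,  0.22078886,
        1.13828971, -0.21029348]), 'qvel': array([-5.00013156e-04,  1.26663297e-03, -2.41681487e-04, -6.42466408e-04,
        5.24204150e-04,  5.07883809e-04,  1.61864557e-05]), 'joint_torque': array([-5.59117580e-04, -5.69515121e+01, -5.81657544e+00, -2.80953741e+01,
        1.07504352e-02,  1.17426639e-02, -1.44265204e-05]), 'eef_pos': array([232.30140821, 606.34565785, 230.28630208]), 'tool_rot': array([-3.13970072e+00, -6.05872034e-05,  2.77584367e+00]), 'force': array([ 0.20379045,  0.7411019 , -0.60497894]), 'moment': array([0.0085674 , 0.01474193, 0.02632823]), 'opening': 85.35439026408338}
scene {'mtx': array([[603.6727255 ,   0.        , 306.55504651],
       [  0.        , 603.6727255 , 235.14587134],
       [  0.        ,   0.        ,   1.        ]]), 'origin': array([ 894.74257207, -907.97160393, 1209.00144181]), 'rotation': array([ 0.72941902, -0.00696261,  0.42495276])}
top {'mtx': array([[523.90510172,   0.        , 321.09909674],
       [  0.        , 523.90510172, 239.45082811],
       [  0.        ,   0.        ,   1.        ]]), 'origin': array([ 266.69566077,    5.40922167, 1325.55673582]), 'rotation': array([ 0.20843521, -0.00198532, -1.67322789])}
wrist {'mtx': array([[353.71446331,   0.        , 323.76813869],
       [  0.        , 353.71446331, 234.87549238],
       [  0.        ,   0.        ,   1.        ]]), 'T_tool_cam': array([[ 4.51665888e-04,  9.64579853e-01,  2.63790643e-01,
         6.69936538e+01],
       [ 9.99999881e-01, -3.87482679e-04, -2.95339698e-04,
        -1.42544915e+00],
       [-1.82664418e-04,  2.63790745e-01, -9.64579914e-01,
        -1.41823387e+02],
       [ 0.00000000e+00,  0.00000000e+00,  0.00000000e+00,
         1.00000000e+00]])}
```

View pics/scene0.png

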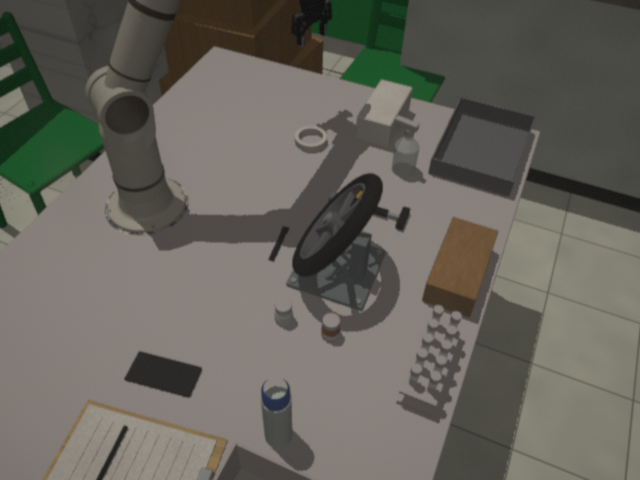

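View pics/top0.png

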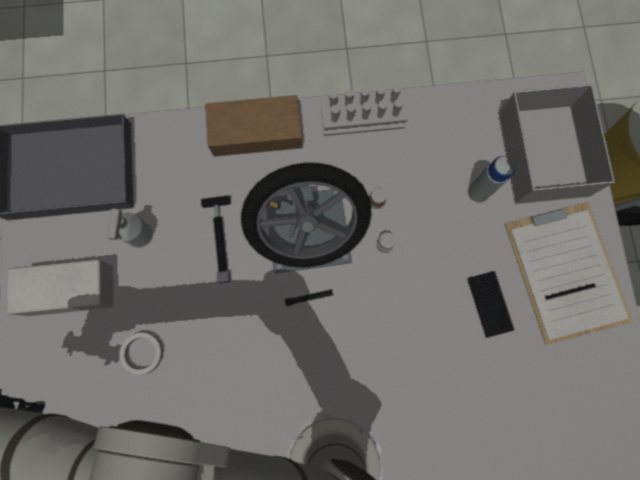

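View pics/wrist0.png

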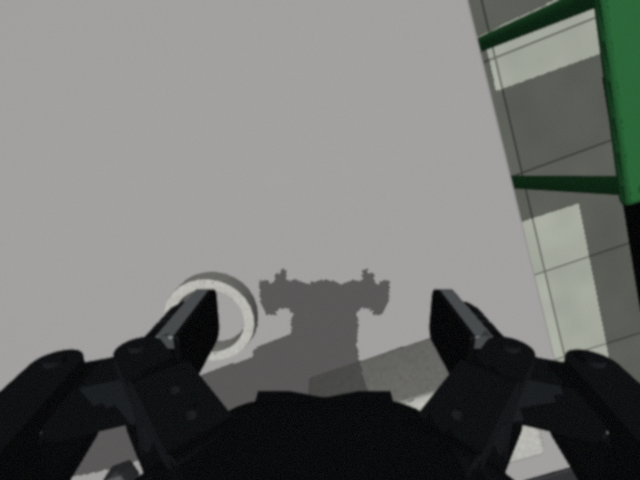

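```bash
cat > h.py <<'E'
import numpy as np, cv2
from scipy.spatial.transform import Rotation as R
from station import manip, imaging, order
def cam(n,st=None):
    c=imaging.get_calibration(n);K=c["mtx"]
    if n!="wrist": return K,R.from_euler("xyz",c["rotation"]).as_matrix(),c["origin"]
    T=c["T_tool_cam"];Rt=R.from_euler("xyz",st["tool_rot"]).as_matrix()
    return K,Rt@T[:3,:3],Rt@T[:3,3]+st["eef_pos"]
def pts(d,C,u=None,v=None):
    K,Rm,o=C
    if u is None: v,u=np.indices(d.shape)
    z=d[v,u]
    P=np.stack([(u-K[0,2])/K[0,0]*z,-(v-K[1,2])/K[1,1]*z,-z],-1)
    return P@Rm.T+o
def proj(P,C):
    K,Rm,o=C; q=(np.asarray(P)-o)@Rm
    return np.stack([K[0,0]*q[...,0]/-q[...,2]+K[0,2],K[1,1]*-q[...,1]/-q[...,2]+K[1,2]],-1)
def rayplane(uv,C,p0,n):
    K,Rm,o=C; uv=np.asarray(uv,float)
    d=np.stack([(uv[...,0]-K[0,2])/K[0,0],-(uv[...,1]-K[1,2])/K[1,1],-np.ones(uv.shape[:-1])],-1)@Rm.T
    t=((p0-o)@n)/(d@n); return o+d*t[...,None]
E
python3 - <<'E'
from h import *
d=np.load("top0.npy");c=np.load("top0c.npy");C=cam("top")
P=pts(d,C)
print("table",P[300:305,420:425,2].mean(),P[440,560],(d>0).mean())
g=c.max(2); 
m=(g<45)&(P[...,2]>60)&(P[...,2]<330); m[:150]=0;m[275:]=0;m[:,:235]=0;m[:,380:]=0
n,l,s,_=cv2.connectedComponentsWithStats(m.astype(np.uint8)); k=1+np.argmax(s[1:,4]);print(s[k])
T=P[l==k]
# 3D torus fit
from scipy.optimize import least_squares
def f(x):
    ct=x[:3];a=x[3];b=x[4];n=np.array([-np.cos(a)*np.cos(b),-np.sin(a)*np.cos(b),np.sin(b)])
    q=T-ct;h=q@n;r=np.linalg.norm(q-h[:,None]*n,axis=1)
    return np.hypot(r-130,h)-20
r=least_squares(f,[*T.mean(0),0,.61],loss="soft_l1",f_scale=2);print(r.x,np.median(abs(r.fun)))
cv2.imwrite("pics/topz.png",cv2.resize(c[150:280,230:390,::-1],None,fx=5,fy=4.6,interpolation=cv2.INTER_CUBIC))
E
```

```text
table 1.60099050106116 [  -1.35770636 -545.09640919   -0.81721499] 0.9958626302083333
[ 242  163  129  104 4336]
[ 5.62429932e+02  1.02847136e+01  1.96926525e+02 -1.30231831e-01
  5.75687557e-01] 4.0736249924228325
```

View pics/topz.png

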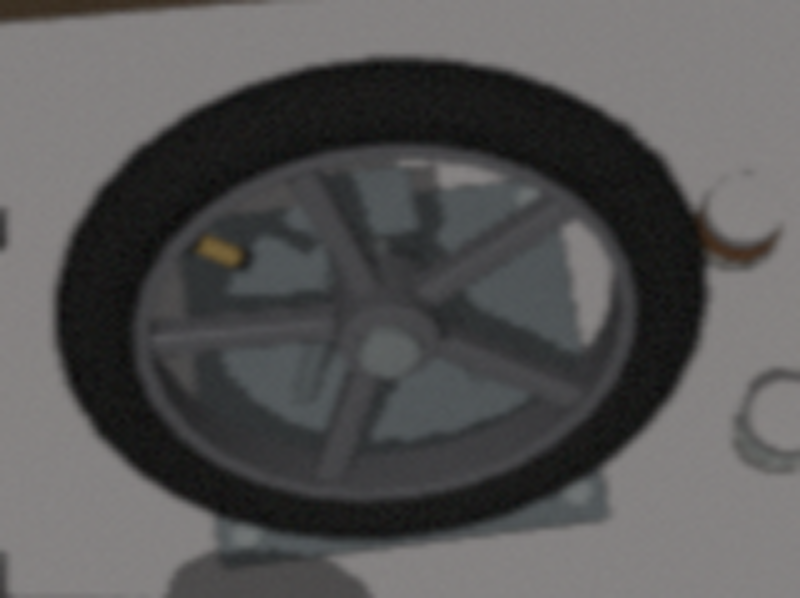

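Run:
```python
from h import *
from scipy.optimize import least_squares
th=np.linspace(0,2*np.pi,721)
for name,box in(("top",(150,275,235,380)),("scene",(165,285,285,390))):
    d=np.load(name+"0.npy");c=np.load(name+"0c.npy");C=cam(name);P=pts(d,C)
    g=c.max(2);m=(g<48)
    a=np.zeros_like(m);a[box[0]:box[1],box[2]:box[3]]=1;m&=a
    n,l,s,_=cv2.connectedComponentsWithStats(m.astype(np.uint8));k=1+np.argmax(s[1:,4]);print(name,s[k])
    mm=(l==k).astype(np.uint8)
    cs,_=cv2.findContours(mm,cv2.RETR_EXTERNAL,cv2.CHAIN_APPROX_NONE);e=max(cs,key=len)[:,0]
    T=P[l==k];print("depth z range",np.percentile(T[:,2],[2,10,50,90,98]))
    el=cv2.fitEllipse(cv2.convexHull(e) if name=="top" else e.astype(np.int32)); print(el)
    cv2.imwrite(f"pics/m_{name}.png",cv2.resize(np.hstack([mm[box[0]:box[1],box[2]:box[3]]*255,g[box[0]:box[1],box[2]:box[3]]]),None,fx=2.5,fy=2.5))
    K,Rm,o=C
    hull=cv2.convexHull(e)[:,0].astype(float)
    D=np.stack([(hull[:,0]-K[0,2])/K[0,0],-(hull[:,1]-K[1,2])/K[1,1],-np.ones(len(hull))],-1)@Rm.T
    D/=np.linalg.norm(D,axis=1)[:,None]
    def f(x):
        ct=np.array([x[0],x[1],165.]);a=x[2];b=np.radians(35)
        u=np.array([np.sin(b)*np.cos(a),np.sin(b)*np.sin(a),np.cos(b)]);y=np.array([-np.sin(a),np.cos(a),0])
        ci=ct+130*(np.cos(th)[:,None]*u+np.sin(th)[:,None]*y)
        q=ci[None]-o; t=np.einsum('ijk,jk->ji',np.repeat(q,len(D),0) ,D) if 0 else (q[0]@D.T)
        dist=np.sqrt(np.maximum((q[0]**2).sum(1)[:,None]-t**2,0))
        return dist.min(0)-20   # hull => outer tangent
    r=least_squares(f,[570,10,-.1],loss="soft_l1",f_scale=2,diff_step=1e-4);print(r.x,np.median(abs(r.fun)),len(hull))
```

```text
top [ 242  163  129  104 4416]
depth z range [ 73.31818373  88.72092081 232.03011013 285.8513157  291.2485775 ]
((305.8343200683594, 214.5687255859375), (102.87984466552734, 129.94049072265625), 81.6378402709961)
[5.63268588e+02 5.36242565e+00 4.49083850e-02] 1.9602133758626348 48
scene [ 293  174   95  103 2755]
depth z range [ 20.83065524 103.95187365 238.62597289 285.87617317 290.87501867]
((339.3934631347656, 224.34031677246094), (46.793922424316406, 127.9776382446289), 42.75468444824219)
[5.67082019e+02 5.88792019e+00 2.87330489e-02] 1.2556843182689725 31
```

Run:
```python
import cv2,numpy as np
a=cv2.imread("pics/m_top.png");b=cv2.imread("pics/m_scene.png");h=max(a.shape[0],b.shape[0]);w=max(a.shape[1],b.shape[1])
o=np.zeros((a.shape[0]+b.shape[0],w,3),np.uint8);o[:a.shape[0],:a.shape[1]]=a;o[a.shape[0]:,:b.shape[1]]=b
cv2.imwrite("pics/m.png",cv2.resize(o,(w,min(600,o.shape[0]))))
```

```text
(no output)
```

View pics/m.png

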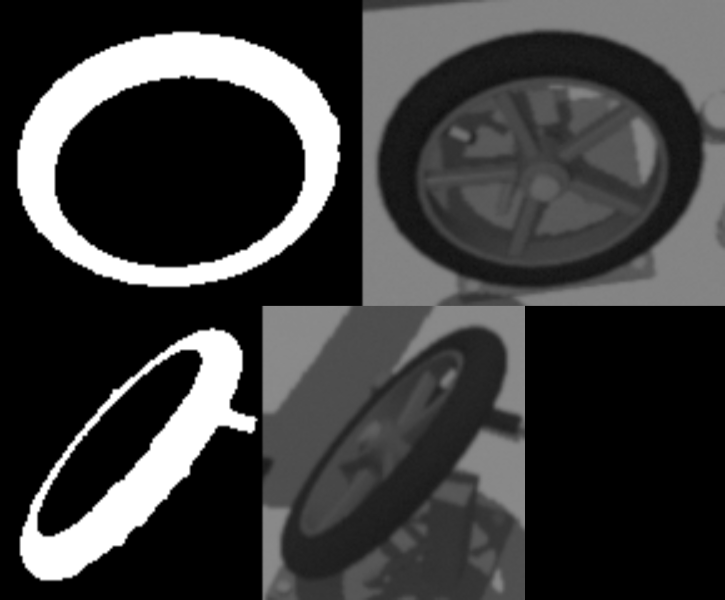

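Run:
```python
from h import *
from scipy.optimize import least_squares
for name,box in(("top",(150,275,235,380)),("scene",(165,285,285,390))):
    d=np.load(name+"0.npy");c=np.load(name+"0c.npy");C=cam(name);P=pts(d,C);g=c.max(2);m=(g<48)
    a=np.zeros_like(m);a[box[0]:box[1],box[2]:box[3]]=1;m&=a
    n,l,s,_=cv2.connectedComponentsWithStats(m.astype(np.uint8));k=1+np.argmax(s[1:,4])
    m=cv2.erode((l==k).astype(np.uint8),np.ones((3,3)))>0
    T=P[m]; T=T[T[:,2]>50]
    def f(x,free):
        ct=x[:3] if free else np.array([x[0],x[1],165]);a=x[3];b=x[4] if free else np.radians(35)
        n=np.array([-np.cos(a)*np.cos(b),-np.sin(a)*np.cos(b),np.sin(b)])
        q=T-ct;h=q@n;r=np.linalg.norm(q-h[:,None]*n,axis=1)
        return np.hypot(r-130,h)-20
    for fr in(0,1):
        r=least_squares(f,[565,5,165,0,.61],loss="soft_l1",f_scale=2,args=(fr,));print(name,r.x,np.median(abs(r.fun)))
C=cam("top")
q=rayplane(np.array([[275.5,269],[351,263]]),C,np.array([0,0,12.]),np.array([0,0,1.]));print(q,np.linalg.norm(q[1]-q[0]))
```

```text
top [5.62363065e+02 5.51504214e+00 1.62816684e+02 3.68352256e-02
 6.10000000e-01] 1.1202862387443417
top [5.62521823e+02 5.51436823e+00 1.65251667e+02 3.68054210e-02
 6.11867015e-01] 1.1306306546459624
scene [5.64445045e+02 6.04288139e+00 7.58103787e+02 3.72636469e-02
 6.10000000e-01] 1.204508654272967
scene [5.64480082e+02 5.94766832e+00 1.64699626e+02 3.57671552e-02
 6.09871663e-01] 1.205453834053774
[[478.48303775  97.08605004  12.        ]
 [474.27845598 -94.86475257  12.        ]] 191.99684667024678
```

```bash
cat >> h.py <<'E'
ct=np.array([563.5,5.8,165.]);yaw=.0365;b_=np.radians(35)
X=np.array([np.cos(yaw),np.sin(yaw),0]);Y=np.array([-np.sin(yaw),np.cos(yaw),0]);Z=np.array([0,0,1.])
U=np.sin(b_)*X+np.cos(b_)*Z; N=-np.cos(b_)*X+np.sin(b_)*Z   # up-wheel, front normal
def W(r,phi,h=0):  # phi clockwise from bottom seen from front (y is left): phi=0 bottom, pi/2 left, pi top
    return ct+r*(-np.cos(phi)*U+np.sin(phi)*Y)+h*N
def rphi(p):
    q=p-ct; u=q@U;y=q@Y; return np.hypot(u,y),np.arctan2(y,-u),q@N
def rectify(img,C,h=0,s=2,rr=150):
    n=int(rr*s);i,j=np.indices((2*n,2*n))
    p=ct+((n-i)/s)[...,None]*U+((n-j)/s)[...,None]*Y+h*N
    m=proj(p,C).astype(np.float32); return cv2.remap(img,m[...,0],m[...,1],cv2.INTER_LINEAR)
E
python3 - <<'E'
from h import *
C=cam("top");c=np.load("top0c.npy")
p=rayplane(np.array([[270.5,203],[276.5,206]]),C,ct,N);
for a in p: print(rphi(a))
r=np.hstack([rectify(np.load(n+"0c.npy"),cam(n),0,1.3) for n in("top","scene")])
cv2.imwrite("pics/rect0.png",np.clip(r[:,:,::-1].astype(float)*1.8,0,255))
print(r.shape)
E
```

```text
(np.float64(94.33773081122271), np.float64(2.2272742811031754), np.float64(7.002841745353106e-14))
(np.float64(78.45087329523764), np.float64(2.2119758606336033), np.float64(3.301291167712184e-14))
(390, 780, 3)[ WARN:0@0.829] global loadsave.cpp:1063 imwrite_ Unsupported depth image for selected encoder is fallbacked to CV_8U.
```

View pics/rect0.png

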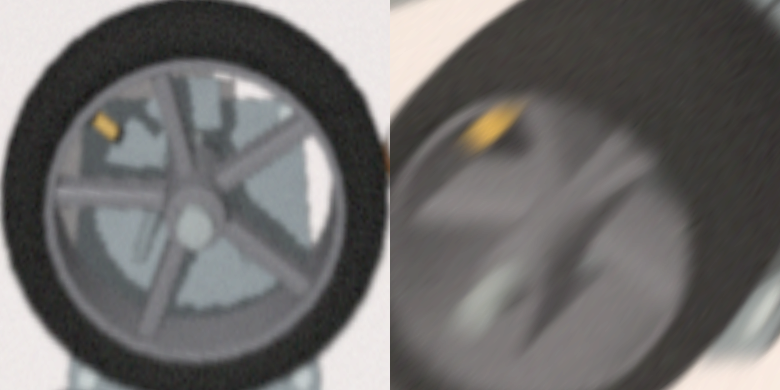

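```bash
cat > fk.py <<'E'
import numpy as np
from scipy.spatial.transform import Rotation as R
def fk(q,base=0.,L=97+172):
    def T(al,a,th,d):
        c,s,ca,sa=np.cos(th),np.sin(th),np.cos(al),np.sin(al)
        return np.array([[c,-s,0,a],[s*ca,c*ca,-sa,-sa*d],[s*sa,c*sa,ca,ca*d],[0,0,0,1]])
    h=np.pi/2
    M=np.eye(4);M[:3,:3]=R.from_euler('z',base).as_matrix()
    for al,a,th,d in[(0,0,q[0],267),(-h,0,q[1],0),(h,0,q[2],293),(h,52.5,q[3],0),(h,77.5,q[4],342.5),(h,0,q[5],0),(-h,76,q[6],L)]:
        M=M@T(al,a,th,d)
    return M
E
python3 - <<'E'
from fk import *
from station import manip
s=manip.read_state();M=fk(s["joint_pos"]);print(M.round(3));print(R.from_euler("xyz",s["tool_rot"]).as_matrix().round(3)); print(np.arctan2(M[1,3],M[0,3]),np.hypot(M[0,3],M[1,3]),np.hypot(*s["eef_pos"][:2]),s["eef_pos"])
E
```

```text
[[ 3.50000e-01 -9.37000e-01 -1.00000e-02  1.64860e+02]
 [-9.36000e-01 -3.50000e-01  3.90000e-02 -5.58609e+02]
 [-4.00000e-02 -4.00000e-03 -9.99000e-01  1.40633e+02]
 [ 0.00000e+00  0.00000e+00  0.00000e+00  1.00000e+00]]
[[-0.934  0.358 -0.001]
 [ 0.358  0.934 -0.001]
 [ 0.    -0.002 -1.   ]]
-1.2838169953167622 582.4284907961096 649.4607789439777 [232.33444558 606.48166401 230.49395205]
```

Run:
```python
import numpy as np, itertools
from scipy.spatial.transform import Rotation as R
from station import manip
s=manip.read_state();q=s["joint_pos"]
for sg in itertools.product([1,-1],repeat=3):
    z=R.from_euler('ZYZYZY',[0,q[1],sg[0]*q[2],q[3],sg[1]*q[4],q[5]]).apply([0,0,1]);print(sg,z.round(4))
    # position azimuth relative
    A=R.from_euler('ZYZ',[0,q[1],sg[0]*q[2]]); B=A*R.from_euler('YZ',[q[3],sg[1]*q[4]])
    print(A.apply([0,0,1]).round(3),B.apply([0,0,1]).round(3))
```

```text
Traceback (most recent call last):
  File "scipy/spatial/transform/_rotation.pyx", line 1413, in scipy.spatial.transform._rotation.Rotation.from_euler
ValueError: Expected axis specification to be a non-empty string of upto 3 characters, got ZYZYZY
```

Run:
```python
import numpy as np, itertools
from scipy.spatial.transform import Rotation as R
from station import manip
s=manip.read_state();q=s["joint_pos"]
E=lambda a,x:R.from_euler(a,x)
for sg in itertools.product([1,-1],repeat=2):
    A=E('ZYZ',[0,q[1],sg[0]*q[2]]); B=A*E('YZY',[q[3],sg[1]*q[4],q[5]])
    print(sg,B.apply([0,0,1]).round(4),np.arctan2(*A.apply([0,0,1])[1::-1]))
    A5=A*E('YZ',[q[3],sg[1]*q[4]])
    p=400*A.apply([0,0,1])*[1,1,1]+0;print((A*E('Y',q[3])).apply([0,0,1]).round(3))
```

```text
(1, 1) [-1.5e-03  4.0e-04 -1.0e+00] -2.8860571944577363e-17
[ 0.807 -0.414 -0.42 ]
(1, -1) [-0.1458 -0.3617 -0.9208] -2.8860571944577363e-17
[ 0.807 -0.414 -0.42 ]
(-1, 1) [-0.1458  0.3617 -0.9208] 2.8860571944577363e-17
[ 0.807  0.414 -0.42 ]
(-1, -1) [-1.5e-03 -4.0e-04 -1.0e+00] 2.8860571944577363e-17
[ 0.807  0.414 -0.42 ]
```

Call:
step_arm(
  rows="-0.021 -0.028 -0.0095 0 0 0 0; -0.021 -0.028 -0.0095 0 0 0 0; -0.021 -0.028 -0.0095 0 0 0 0; -0.021 -0.028 -0.0095 0 0 0 0; -0.021 -0.028 -0.0095 0 0 0 0; -0.021 -0.028 -0.0095 0 0 0 0",
)

```text
t: 0.65
eef_pos: [290.1, 403.2, 288.3]
tool_rot: [-3.141, -0.0, 2.776]
force: [1.8, -1.2, 0.1]
opening: 12.4
```

```bash
cat > log.py <<'E'
from h import *
import json
s=manip.read_state()
open("log.txt","a").write(json.dumps([list(s["joint_pos"]),list(s["eef_pos"]),list(s["tool_rot"])])+"\n")
print(round(s["t"],2),"q",s["joint_pos"].round(3),"p",s["eef_pos"].round(1),"rot",s["tool_rot"].round(3),"F",s["force"].round(1),s["opening"])
E
python3 -c "
import json
open('log.txt','a').write(json.dumps([[-0.94181345,  0.50181269, -0.42676903,  1.55143347,  0.22078886, 1.13828971, -0.21029348],[232.30140821, 606.34565785, 230.28630208],[-3.13970072e+00, -6.05872034e-05,  2.77584367e+00]])+'\n')"
python3 log.py
```

```text
0.65 q [-0.63   0.159 -0.412  1.859  0.07   1.138  0.138] p [290.1 403.2 288.3] rot [-3.141 -0.     2.776] F [ 1.8 -1.2  0.1] 12.390965027640497
```

Call:
step_arm(
  rows="-0.021 -0.028 -0.0095 0 0 0 0; -0.021 -0.028 -0.0095 0 0 0 0; -0.021 -0.028 -0.0095 0 0 0 0; -0.021 -0.028 -0.0095 0 0 0 0; -0.021 -0.028 -0.0095 0 0 0 0; -0.021 -0.028 -0.0095 0 0 0 0",
)

```text
t: 1.15
eef_pos: [347.5, 201.3, 345.8]
tool_rot: [3.141, 0.0, 2.776]
force: [1.1, 0.2, 1.0]
opening: -0.1
```

```bash
python3 log.py
```

```text
1.15 q [-0.369 -0.088 -0.207  1.972 -0.019  1.256  0.636] p [347.5 201.3 345.8] rot [3.141 0.    2.776] F [1.1 0.2 1. ] -0.14565875055816252
```

Call:
step_arm(
  rows="-0.021 -0.028 -0.0095 0 0 -0.06 0; -0.021 -0.028 -0.0095 0 0 -0.06 0; -0.021 -0.028 -0.0095 0 0 -0.06 0; -0.021 -0.028 -0.0095 0 0 -0.06 0; -0.021 -0.028 -0.0095 0 0 -0.06 0; -0.021 -0.028 -0.0095 0 0 -0.06 0",
)

```text
t: 1.65
eef_pos: [434.2, 11.1, 402.9]
tool_rot: [3.142, 0.0, 3.138]
force: [0.4, 0.3, 0.6]
opening: -0.1
```

```bash
python3 log.py
```

```text
1.65 q [-0.191 -0.06   0.099  1.821  0.006  1.38   1.474] p [434.2  11.1 402.9] rot [3.142 0.    3.138] F [0.4 0.3 0.6] -0.0759722908196248
```

```bash
cat > model.py <<'E'
import numpy as np, json
from scipy.spatial.transform import Rotation as R
E=lambda a,x:R.from_euler(a,x)
def chain(q):
    A=E('ZYZ',[-q[0],q[1],-q[2]]);B=A*E('YZ',[q[3],-q[4]]);Cc=B*E('YZ',[q[5],-q[6]])
    return A,B,Cc
D=[json.loads(l) for l in open("log.txt")]
if __name__=="__main__":
    for q,p,r in D:
        A,B,Cc=chain(q); o=(Cc.inv()*E('xyz',r));print(o.as_euler('xyz').round(3), (E('xyz',r)*Cc.inv()).as_euler('xyz').round(3))
E
python3 model.py
```

```text
[-0.    -0.     1.571] [ 1.000e-03 -2.000e-03 -1.571e+00]
[ 0.    -0.     1.571] [ 0.000e+00 -1.000e-03 -1.571e+00]
[-0.    -0.     1.571] [-0.     0.    -1.571]
[0.    0.    1.571] [ 0.     0.    -1.571]
```

Run:
```python
from model import *
def rows(q):
    A,B,Cc=chain(q);S=E('ZY',[-q[0],q[1]]);m=lambda X,v:X.apply(v)
    F=A*E('y',q[3]);
    return dict(d1=[0,0,1.],d3=m(A,[0,0,1]),a3=m(A,[1,0,0]),a4=m(F,[1,0,0]),d5=m(B,[0,0,1]),a5=m(B,[1,0,0]),d7=m(Cc,[0,0,1]),y2=m(S,[0,1,0]),y4=m(F,[0,1,0]),y3=m(A,[0,1,0]),a6=m(B*E('y',q[5]),[1,0,0]),y6=m(B*E('y',q[5]),[0,1,0]))
for ks in(["d1","d3","d5","d7"],["d1","d3","d5","d7","a3","a4"],["d1","d3","d5","d7","y2","y4","y6"],["d1","d3","d5","d7","a3","a4","a6","y2","y4","y6"]):
    M=[];b=[]
    for q,p,r in D:
        rr=rows(q);M.append(np.stack([rr[k] for k in ks],1));b.append(p)
    M=np.vstack(M);b=np.hstack(b);x,_,rk,sv=np.linalg.lstsq(M,b,rcond=None)
    print(dict(zip(ks,x.round(1))),"res",np.abs(M@x-b).max().round(2),sv[-1].round(3))
```

```text
{'d1': np.float64(28361.0), 'd3': np.float64(626.1), 'd5': np.float64(466.2), 'd7': np.float64(28492.1)} res 25.27 0.0
{'d1': np.float64(32772.2), 'd3': np.float64(614.1), 'd5': np.float64(484.1), 'd7': np.float64(32944.7), 'a3': np.float64(-33.9), 'a4': np.float64(-59.4)} res 26.8 0.0
{'d1': np.float64(346.4), 'd3': np.float64(505.7), 'd5': np.float64(470.7), 'd7': np.float64(359.1), 'y2': np.float64(-14.8), 'y4': np.float64(-11.7), 'y6': np.float64(-0.4)} res 0.0 0.0
{'d1': np.float64(346.4), 'd3': np.float64(505.7), 'd5': np.float64(470.7), 'd7': np.float64(359.1), 'a3': np.float64(-0.0), 'a4': np.float64(-0.0), 'a6': np.float64(-0.0), 'y2': np.float64(-14.8), 'y4': np.float64(-11.7), 'y6': np.float64(-0.4)} res 0.0 0.0
```

Call:
step_arm(
  rows="0 0 0 0 -0.12 0 0; 0 0 0 0 -0.12 0 0; 0 0 0 0 -0.12 0 0; 0 0 0 0 -0.12 0 0",
)

```text
t: 1.98
eef_pos: [441.8, 18.6, 397.3]
tool_rot: [3.136, 0.379, -3.141]
force: [-1.1, 1.1, -0.4]
opening: -0.1
```

```bash
python3 log.py
python3 - <<'E'
from model import *
def rows(q):
    A,B,Cc=chain(q);S=E('ZY',[-q[0],q[1]]);m=lambda X,v:X.apply(v)
    F=A*E('y',q[3]);
    return [[0,0,1.],m(A,[0,0,1]),m(B,[0,0,1]),m(Cc,[0,0,1]),m(S,[0,1,0]),m(F,[0,1,0])]
M=np.vstack([np.stack(rows(q),1) for q,p,r in D]);b=np.hstack([p for q,p,r in D])
x,_,rk,sv=np.linalg.lstsq(M,b,rcond=None);print(x,np.abs(M@x-b).max(),sv[-1])
E
```

```text
1.98 q [ 0.099 -0.302 -0.181  2.08  -0.034  0.981  1.503] p [441.8  18.6 397.3] rot [ 3.136  0.379 -3.141] F [-1.1  1.1 -0.4] -0.10061339707241664
[346.3756264  505.81019264 470.71284221 359.12344326 -14.87081725
 -11.97798827] 0.05177647724909207 0.17160688642057687
```

```bash
cat >> model.py <<'E'
def fk(q):
    A,B,Cc=chain(q);F=A*E('y',q[3]);S=E('ZY',[-q[0],q[1]])
    p=np.array([0,0,346.4])+A.apply([0,0,505.8])+B.apply([0,0,470.7])+Cc.apply([0,0,359.1])+S.apply([0,-14.87,0])+F.apply([0,-11.98,0])
    return p,Cc*E('z',np.pi/2)
lo=np.array([-2.88,-.31,-1.54,.2,-1.41,.19,-2.57]);hi=np.array([2.88,2.03,1.56,2.42,4.55,2.02,2.57])
def ik(p,Rt,q0,m=.04):
    from scipy.optimize import least_squares
    def f(q):
        pp,RR=fk(q);return np.r_[(pp-p)/5,(RR.inv()*Rt).as_rotvec()*40,.05*(q-q0)]
    r=least_squares(f,np.clip(q0,lo+m+1e-3,hi-m-1e-3),bounds=(lo+m,hi-m));pp,RR=fk(r.x)
    return r.x,np.linalg.norm(pp-p),(RR.inv()*Rt).magnitude()
E
python3 - <<'E'
from model import *
from h import W,yaw
q0=np.array(D[-1][0])
for tau in(.3,.4,.5,.6):
  q=q0.copy()
  for ph,r,h in((262,65,80),(262,65,-15),(240,65,-15),(220,65,-15),(200,65,-15),(190,65,-15),(190,65,80)):
    Rt=E('z',np.pi+yaw)*E('x',np.pi)*E('y',0)
    # down pose: x=-X,y=Y,z=-Z ; tilt about y by -tau
    B=np.array([[-1,0,0],[0,1,0],[0,0,-1.]]).T
    Rt=E('z',yaw)*type(Rt).from_matrix(B)*E('y',-tau)
    q,e,a=ik(W(r,np.radians(ph),h),Rt,q)
    print(tau,ph,h,q.round(2),"err",e.round(1),a.round(3),W(r,np.radians(ph),h).round(0))
E
```

```text
Traceback (most recent call last):
AttributeError: 'float' object has no attribute 'round'
```

```bash
cat > plan.py <<'E'
from model import *
from h import W,yaw
q0=np.array(D[-1][0])
for tau in(.3,.4,.5,.6):
  q=q0.copy()
  for ph,r,h in((262,65,80),(262,65,-15),(240,65,-15),(220,65,-15),(200,65,-15),(190,65,-15),(190,65,80)):
    B=np.array([[-1,0,0],[0,1,0],[0,0,-1.]]).T
    Rt=E('z',yaw)*R.from_matrix(B)*E('y',-tau)
    q,e,a=ik(W(r,np.radians(ph),h),Rt,q)
    print(tau,ph,h,q.round(2),"err",round(e,1),round(a,3),W(r,np.radians(ph),h).round(0))
E
python3 plan.py
```

```text
0.3 262 80 [ 0.2   0.07 -0.11  2.17 -0.05  0.61  1.74] err 0.0 0.0 [506. -61. 218.]
0.3 262 -15 [ 0.15  0.28 -0.09  2.05 -0.01  0.51  1.69] err 0.0 0.0 [583. -58. 164.]
0.3 240 -15 [ 0.13  0.27 -0.09  2.01 -0.    0.56  1.66] err 0.0 0.0 [596. -49. 183.]
0.3 220 -15 [ 0.1   0.27 -0.09  1.98  0.01  0.6   1.62] err 0.0 0.0 [606. -34. 197.]
0.3 200 -15 [ 0.06  0.26 -0.09  1.96  0.03  0.62  1.56] err 0.0 0.0 [612. -15. 206.]
0.3 190 -15 [ 0.04  0.26 -0.09  1.95  0.04  0.63  1.53] err 0.0 0.0 [613.  -4. 209.]
0.3 190 80 [ 0.05  0.06 -0.09  2.06  0.01  0.72  1.56] err 0.0 0.0 [535.  -7. 263.]
0.4 262 80 [ 0.2   0.02 -0.1   2.25 -0.11  0.48  1.8 ] err 0.0 0.0 [506. -61. 218.]
0.4 262 -15 [ 0.15  0.25 -0.07  2.13 -0.08  0.36  1.75] err 0.0 0.0 [583. -58. 164.]
0.4 240 -15 [ 0.12  0.24 -0.06  2.09 -0.06  0.41  1.71] err 0.0 0.0 [596. -49. 183.]
0.4 220 -15 [ 0.07  0.23 -0.05  2.06 -0.03  0.45  1.65] err 0.0 0.0 [606. -34. 197.]
0.4 200 -15 [ 0.03  0.22 -0.05  2.05  0.01  0.47  1.59] err 0.0 0.0 [612. -15. 206.]
0.4 190 -15 [ 0.    0.22 -0.04  2.04  0.02  0.48  1.55] err 0.0 0.0 [613.  -4. 209.
[... 577 characters left out ...]
 [613.  -4. 209.]
0.5 190 80 [-0.4  -0.06  0.35  2.24  0.05  0.45  1.52] err 0.0 0.0 [535.  -7. 263.]
0.6 262 80 [ 1.5  -0.02 -1.31  2.38 -0.68  0.23  2.41] err 0.0 0.0 [506. -61. 218.]
0.6 262 -15 [-0.31  0.23  0.45  2.25 -0.88  0.23  2.53] err 4.3 0.065 [583. -58. 164.]
0.6 240 -15 [-0.43  0.22  0.55  2.24 -0.91  0.23  2.53] err 2.2 0.033 [596. -49. 183.]
0.6 220 -15 [-0.58  0.21  0.69  2.24 -0.94  0.23  2.53] err 0.6 0.009 [606. -34. 197.]
0.6 200 -15 [-0.72  0.22  0.79  2.24 -0.9   0.23  2.45] err 0.0 0.0 [612. -15. 206.]
0.6 190 -15 [-0.78  0.22  0.83  2.23 -0.86  0.23  2.39] err 0.0 0.0 [613.  -4. 209.]
0.6 190 80 [-0.44 -0.1   0.38  2.32  0.14  0.31  1.44] err 0.0 0.0 [535.  -7. 263.]
```

```bash
cat > go.py <<'E'
import sys
from h import *
s=manip.read_state();Rt=R.from_euler("xyz",s["tool_rot"])
p=s["eef_pos"];r,f,h=rphi(p)
print("now",p.round(1),"r,phi,h",round(r,1),round(np.degrees(f)%360,1),round(h,1),"U,Y",((p-ct)@U).round(1),((p-ct)@Y).round(1),"tau",np.degrees(np.arccos(-Rt.as_matrix()[2,2])).round(1),"F",s["force"].round(1))
for a in sys.argv[1:]:
    r,f,h=map(float,a.split(","));q=W(r,np.radians(f),h);d=Rt.inv().apply(q-p)/1000
    print(a,q.round(0),"tool delta",d.round(4),"norm",np.linalg.norm(d).round(4));p=q
E
python3 go.py 65,272,60 65,272,-12
```

```text
now [441.8  18.6 397.3] r,phi,h 122.0 171.9 232.5 U,Y 120.8 17.2 tau 21.7 F [-1.1  1.1 -0.4]
65,272,60 [515. -61. 198.] tool delta [ 0.0055 -0.0808  0.2124] norm 0.2273
65,272,-12 [574. -59. 156.] tool delta [-0.0395  0.0018  0.0602] norm 0.072
```

Call:
step_arm(
  rows="0.001 -0.0115 0.0303 0 -0.008 0 0; 0.001 -0.0115 0.0303 0 -0.008 0 0; 0.001 -0.0115 0.0303 0 -0.008 0 0; 0.001 -0.0115 0.0303 0 -0.008 0 0; 0.001 -0.0115 0.0303 0 -0.008 0 0; 0.001 -0.0115 0.0303 0 -0.008 0 0; 0 -0.0115 0.0303 0 0 0 0; 0 0 0 0 0 0 0",
)

```text
t: 2.65
eef_pos: [517.0, -64.8, 192.2]
tool_rot: [3.134, 0.412, 3.134]
force: [0.2, 0.4, 0.3]
opening: 0.1
```

```bash
python3 log.py;python3 go.py 65,272,60 65,272,-12
python3 - <<'E'
from h import *
s=manip.read_state()
a,_=imaging.camera("wrist");b,_=imaging.camera("top")
C=cam("wrist",s)
r=np.hstack([rectify(a,C,0,1.3),rectify(b,cam("top"),0,1.3)])
cv2.imwrite("pics/rect1.png",np.clip(r[:,:,::-1]*1.8,0,255).astype(np.uint8))
E
```

```text
2.65 q [ 0.153  0.084 -0.05   2.261 -0.109  0.39   1.761] p [517.  -64.8 192.2] rot [3.134 0.412 3.134] F [0.2 0.4 0.3] 0.10823354708104749
now [517.  -64.8 192.2] r,phi,h 69.1 274.8 55.7 U,Y -5.8 -68.9 tau 23.6 F [0.2 0.4 0.3]
65,272,60 [515. -61. 198.] tool delta [-0.0007  0.0039 -0.0055] norm 0.0068
65,272,-12 [574. -59. 156.] tool delta [-0.0375  0.0022  0.0614] norm 0.072
```

View pics/rect1.png

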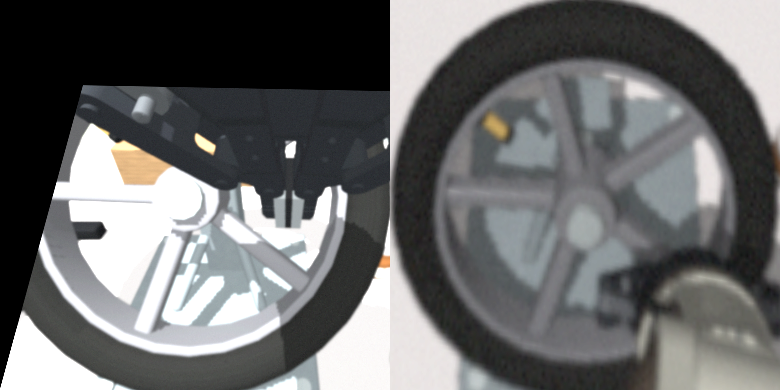

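```bash
cat > go2.py <<'E'
import sys
from h import *
s=manip.read_state();Rt=R.from_euler("xyz",s["tool_rot"])
p=s["eef_pos"]
print("now U,Y,h",((p-ct)@U).round(1),((p-ct)@Y).round(1),((p-ct)@N).round(1),"F",s["force"].round(1),"M",s["moment"].round(2))
for a in sys.argv[1:]:
    u,y,h=map(float,a.split(","));q=ct+u*U+y*Y+h*N;d=Rt.inv().apply(q-p)/1000
    print(a,q.round(0),"tool delta",d.round(4),"norm",np.linalg.norm(d).round(4));p=q
E
A=""; for f in 260 245 230 215 200 188; do A="$A $(python3 -c "
from math import *
f=radians($f);print('%.1f,%.1f,-12'%(-cos(f)*62-7.5,sin(f)*62))")"; done
python3 go2.py -- -7,-60,-12 2>/dev/null || python3 go2.py -7,-60,-12 $A
```

```text
now U,Y,h -0.9 -67.3 57.2 F [-0.  -0.4  1.1] M [0.03 0.38 0.  ]
now U,Y,h -0.9 -67.3 57.2 F [-0.  -0.4  1.1] M [0.03 0.38 0.  ]
-7,-60,-12 [572. -54. 152.] tool delta [-0.0302  0.0091  0.0624] norm 0.0699
3.3,-61.1,-12 [577. -55. 161.] tool delta [-0.0089 -0.0008 -0.0053] norm 0.0104
18.7,-56.2,-12 [586. -50. 173.] tool delta [-0.013   0.0053 -0.008 ] norm 0.0162
32.4,-47.5,-12 [594. -41. 185.] tool delta [-0.0114  0.0091 -0.0072] norm 0.0162
43.3,-35.6,-12 [599. -29. 194.] tool delta [-0.0089  0.0122 -0.0057] norm 0.0161
50.8,-21.2,-12 [603. -14. 200.] tool delta [-0.0059  0.0146 -0.004 ] norm 0.0162
53.9,-8.6,-12 [605.  -1. 202.] tool delta [-0.0022  0.0127 -0.0017] norm 0.013
```

Call:
step_arm(
  rows="-0.0075 0.0023 0.0156 0 0 0 0; -0.0075 0.0023 0.0156 0 0 0 0; -0.0075 0.0023 0.0156 0 0 0 0; -0.0075 0.0023 0.0156 0 0 0 0; 0 0 0 0 0 0 0",
)

```text
t: 3.17
eef_pos: [574.9, -52.1, 155.3]
tool_rot: [3.135, 0.425, 3.139]
force: [0.7, -0.7, 0.1]
opening: -0.0
```

```bash
python3 log.py;python3 go2.py 3.3,-61.1,-12;  python3 - <<'E'
from h import *
s=manip.read_state()
a,_=imaging.camera("wrist");b,_=imaging.camera("scene")
cv2.imwrite("pics/w2.png",np.hstack([cv2.resize(a,(400,300)),cv2.resize(b[150:300,250:450],(400,300))])[:,:,::-1])
E
```

```text
3.17 q [ 0.106  0.242 -0.047  2.183 -0.069  0.294  1.694] p [574.9 -52.1 155.3] rot [3.135 0.425 3.139] F [ 0.7 -0.7  0.1] -0.03982087940365177
now U,Y,h -2.7 -58.3 -13.1 F [ 0.7 -0.7  0.1] M [ 0.07  0.38 -0.02]
3.3,-61.1,-12 [577. -55. 161.] tool delta [-0.0046 -0.0027 -0.004 ] norm 0.0067
```

View pics/w2.png

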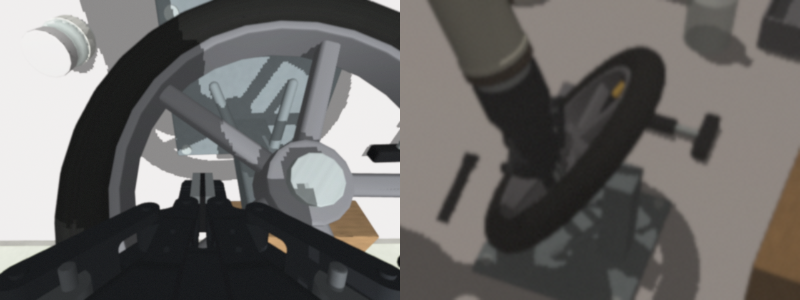

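Call:
step_arm(
  rows="-0.0046 -0.002 -0.004 0 0 0 0; -0.0065 0.002 -0.004 0 0 0 0; -0.0065 0.003 -0.004 0 0 0 0; -0.0057 0.0045 -0.0036 0 0 0 0; -0.0057 0.0046 -0.0036 0 0 0 0; -0.0044 0.006 -0.0028 0 0 0 0; -0.0044 0.0061 -0.0028 0 0 0 0; 0 0 0 0 0 0 0",
)

```text
t: 3.93
eef_pos: [597.9, -29.0, 193.9]
tool_rot: [3.135, 0.424, 3.137]
force: [-0.2, -1.4, -1.8]
opening: -0.1
```

```bash
python3 log.py;python3 go2.py 43.3,-35.6,-12 50.8,-21.2,-12 53.9,-8.6,-12;  python3 - <<'E'
from h import *
s=manip.read_state()
a,_=imaging.camera("wrist")
cv2.imwrite("pics/w3.png",np.hstack([cv2.resize(a,(400,390)),rectify(a,cam("wrist",s),0,1.3)])[:,:,::-1])
E
```

```text
3.93 q [ 0.022  0.21  -0.015  2.108 -0.012  0.4    1.586] p [597.9 -29.  193.9] rot [3.135 0.424 3.137] F [-0.2 -1.4 -1.8] -0.13758398655139442
now U,Y,h 42.7 -36.0 -10.5 F [-0.2 -1.4 -1.8] M [-0.35  0.75 -0.2 ]
43.3,-35.6,-12 [599. -29. 194.] tool delta [-0.0013  0.0005  0.001 ] norm 0.0017
50.8,-21.2,-12 [603. -14. 200.] tool delta [-0.0059  0.0146 -0.004 ] norm 0.0162
53.9,-8.6,-12 [605.  -1. 202.] tool delta [-0.0022  0.0127 -0.0017] norm 0.013
```

View pics/w3.png

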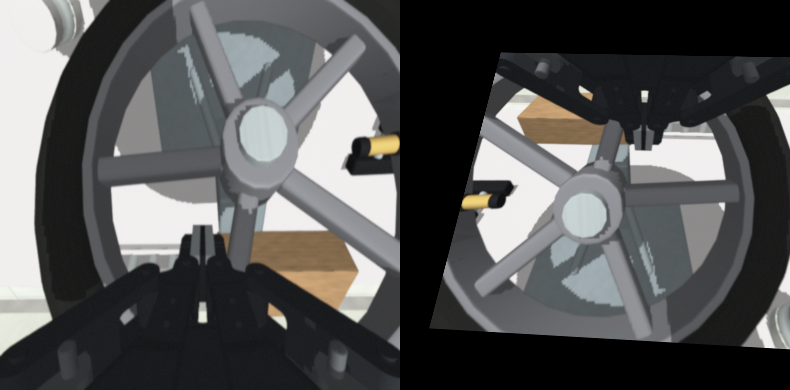

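Call:
step_arm(
  rows="-0.0035 0.0075 -0.001 0 0 0 0; -0.003 0.0073 -0.0015 0 0 0 0; -0.0012 0.0065 -0.0009 0 0 0 0; -0.001 0.0065 -0.0009 0 0 0 0; 0 0 0 0 0 0 0",
)

```text
t: 4.4
eef_pos: [603.9, -2.2, 200.8]
tool_rot: [3.135, 0.424, 3.136]
force: [-1.4, -2.7, -0.4]
opening: -0.2
```

```bash
python3 log.py;python3 go2.py 50,-25,-12 45,-25,60 5,-70,60 -9,-62,-12;  python3 - <<'E'
from h import *
s=manip.read_state()
a,_=imaging.camera("wrist")
cv2.imwrite("pics/w4.png",np.hstack([cv2.resize(a,(400,390)),rectify(a,cam("wrist",s),0,1.3)])[:,:,::-1])
E
```

```text
4.4 q [-5.200e-02  2.070e-01  2.000e-03  2.091e+00  4.000e-02  4.200e-01
  1.483e+00] p [603.9  -2.2 200.8] rot [3.135 0.424 3.136] F [-1.4 -2.7 -0.4] -0.2128009912851036
now U,Y,h 52.3 -9.4 -12.3 F [-1.4 -2.7 -0.4] M [-0.71  0.73 -0.25]
50,-25,-12 [603. -18. 199.] tool delta [ 0.0016 -0.0156  0.0011] norm 0.0158
45,-25,60 [541. -20. 236.] tool delta [ 0.041  -0.0022 -0.0593] norm 0.0722
5,-70,60 [520. -66. 204.] tool delta [ 0.0327 -0.046   0.0209] norm 0.0602
-9,-62,-12 [570. -56. 151.] tool delta [-0.0244  0.0097  0.0689] norm 0.0738
```

View pics/w4.png

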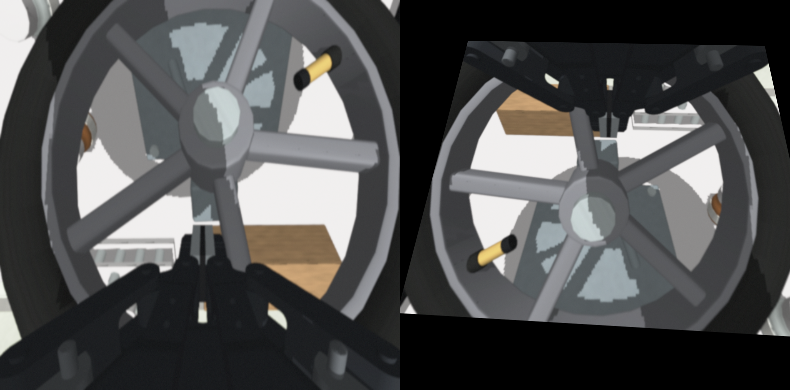

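Call:
step_arm(
  rows="0.0016 -0.0156 0.001 0 0 0 0; 0.0137 -0.0007 -0.0198 0 0 0 0; 0.0137 -0.0007 -0.0198 0 0 0 0; 0.0137 -0.0007 -0.0198 0 0 0 0; 0.0164 -0.023 0.0105 0 0 0 0; 0.0164 -0.023 0.0105 0 0 0 0; 0 0 0 0 0 0 0; 0 0 0 0 0 0 0",
)

```text
t: 5.12
eef_pos: [518.9, -67.0, 203.2]
tool_rot: [3.135, 0.423, 3.133]
force: [0.8, 0.5, -0.1]
opening: -0.2
```

```bash
python3 log.py;python3 go2.py -9,-62,-12;  python3 - <<'E'
from h import *
s=manip.read_state()
a,_=imaging.camera("wrist");b,_=imaging.camera("top")
cv2.imwrite("pics/w5.png",np.hstack([rectify(b,cam("top"),0,1.3),rectify(a,cam("wrist",s),0,1.3)])[:,:,::-1])
np.save("w5.npy",a)
E
```

```text
5.12 q [ 0.083  0.063  0.028  2.257 -0.128  0.404  1.782] p [518.9 -67.  203.2] rot [3.135 0.423 3.133] F [ 0.8  0.5 -0.1] -0.1881486780068868
now U,Y,h 4.2 -71.2 60.6 F [ 0.8  0.5 -0.1] M [ 0.03  0.37 -0.02]
-9,-62,-12 [570. -56. 151.] tool delta [-0.0254  0.011   0.069 ] norm 0.0743
```

View pics/w5.png

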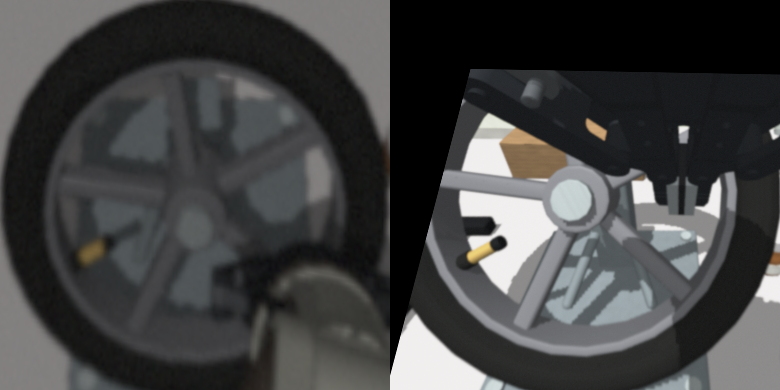

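Call:
step_arm(
  rows="-0.0063 0.0027 0.0172 0 0 0 0; -0.0063 0.0027 0.0172 0 0 0 0; -0.0063 0.0027 0.0172 0 0 0 0; -0.0063 0.0027 0.0172 0 0 0 0; 0 0 0 0 0 0 0",
)

```text
t: 5.63
eef_pos: [572.5, -52.4, 149.4]
tool_rot: [3.135, 0.422, 3.14]
force: [0.3, 0.5, 0.3]
opening: 0.4
```

```bash
python3 log.py; A=""; for f in 260 245 230 215 205; do A="$A $(python3 -c "
from math import *
f=radians($f);print('%.1f,%.1f,-12'%(-cos(f)*62-7.5,sin(f)*62))")"; done
python3 go2.py $A
```

```text
5.63 q [ 0.052  0.248  0.015  2.192 -0.132  0.282  1.755] p [572.5 -52.4 149.4] rot [3.135 0.422 3.14 ] F [0.3 0.5 0.3] 0.37685551921320426
now U,Y,h -8.9 -58.5 -14.6 F [0.3 0.5 0.3] M [ 0.04  0.42 -0.02]
3.3,-61.1,-12 [577. -55. 161.] tool delta [-0.0092 -0.0024 -0.0085] norm 0.0127
18.7,-56.2,-12 [586. -50. 173.] tool delta [-0.013   0.0053 -0.0079] norm 0.0162
32.4,-47.5,-12 [594. -41. 185.] tool delta [-0.0115  0.009  -0.0071] norm 0.0162
43.3,-35.6,-12 [599. -29. 194.] tool delta [-0.0089  0.0122 -0.0057] norm 0.0161
48.7,-26.2,-12 [602. -19. 198.] tool delta [-0.0043  0.0095 -0.0028] norm 0.0108
```

Call:
step_arm(
  rows="-0.0046 -0.0012 -0.0042 0 0 0 0; -0.0046 -0.0012 -0.0042 0 0 0 0; -0.0065 0.002 -0.004 0 0 0 0; -0.0065 0.0033 -0.004 0 0 0 0; -0.0057 0.0045 -0.0036 0 0 0 0; -0.0057 0.0045 -0.0036 0 0 0 0; -0.0044 0.006 -0.0028 0 0 0 0; -0.0044 0.0061 -0.0028 0 0 0 0; 0 0 0 0 0 0 0",
)

```text
t: 6.38
eef_pos: [597.7, -30.5, 196.7]
tool_rot: [3.135, 0.424, 3.137]
force: [-1.5, -2.6, -1.1]
opening: 0.1
```

```bash
python3 log.py;python3 go2.py 48,-27,-12;  python3 - <<'E'
from h import *
s=manip.read_state()
a,_=imaging.camera("wrist")
cv2.imwrite("pics/w6.png",np.hstack([cv2.resize(a,(400,390)),rectify(a,cam("wrist",s),0,1.3)])[:,:,::-1])
E
```

```text
6.38 q [-0.042  0.204  0.06   2.109 -0.056  0.406  1.628] p [597.7 -30.5 196.7] rot [3.135 0.424 3.137] F [-1.5 -2.6 -1.1] 0.1494005957263293
now U,Y,h 44.8 -37.5 -8.7 F [-1.5 -2.6 -1.1] M [-0.43  0.82 -0.19]
48,-27,-12 [602. -20. 197.] tool delta [-0.004   0.0107  0.001 ] norm 0.0115
```

View pics/w6.png

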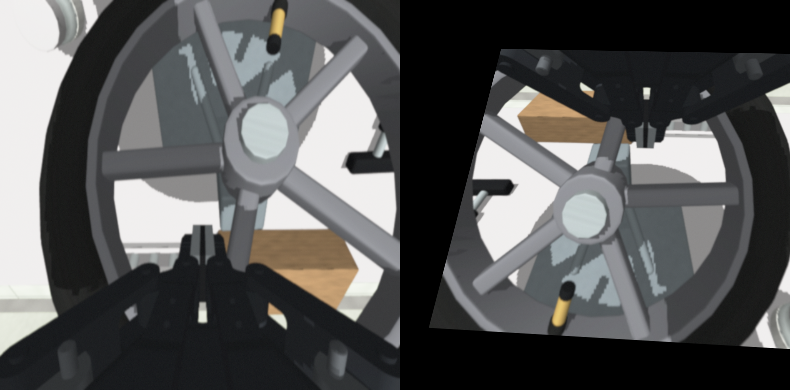

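```bash
cat > val.py <<'E'
from h import *
import sys
def valve(name):
    s=manip.read_state();a,_=imaging.camera(name);C=cam(name,s)
    hsv=cv2.cvtColor(a,cv2.COLOR_RGB2HSV)
    m=cv2.inRange(hsv,(18,100,60),(32,255,255))
    v,u=np.nonzero(m);p=rayplane(np.stack([u,v],-1),C,ct,N)
    uu=(p-ct)@U;yy=(p-ct)@Y;rr=np.hypot(uu,yy);k=(rr>68)&(rr<108)
    yy,uu=yy[k],uu[k]
    print(name,"n",k.sum(),"r",rr[k].mean().round(1),"phi deg",np.degrees(np.arctan2(yy.mean(),-uu.mean())).round(2), end=" ")
    vx,vy,_,_=cv2.fitLine(np.stack([yy,-uu],-1).astype(np.float32),cv2.DIST_L2,0,.01,.01).ravel()
    print("stem dir",np.degrees(np.arctan(vx/vy)).round(2))
    return a,C
if __name__=="__main__":
    for n in sys.argv[2:]:
        a,C=valve(n)
        cv2.imwrite(f"pics/{sys.argv[1]}_{n}.png",np.hstack([cv2.resize(a,(400,390)),rectify(a,C,0,1.3)])[:,:,::-1])
E
python3 val.py v7 wrist top
```

```text
wrist n 643 r 94.2 phi deg 16.48 stem dir 17.69
top n 22 r 94.4 phi deg 16.81 stem dir 12.16
```

Call:
step_arm(
  rows="-0.002 0.0045 0 0 0 0 0; -0.0015 0.0045 0 0 0 0 0; 0 0 0 0 0 0 0",
)

```text
t: 6.78
eef_pos: [601.0, -22.6, 197.1]
tool_rot: [3.135, 0.424, 3.135]
force: [0.9, -2.9, -0.1]
opening: 0.1
```

```bash
python3 log.py;python3 go2.py;python3 val.py v8 wrist top
```

```text
6.78 q [-0.065  0.208  0.065  2.102 -0.039  0.408  1.594] p [601.  -22.6 197.1] rot [3.135 0.424 3.135] F [ 0.9 -2.9 -0.1] 0.0891716302316607
now U,Y,h 47.2 -29.7 -11.4 F [ 0.9 -2.9 -0.1] M [-0.64  0.33 -0.3 ]
wrist n 627 r 94.1 phi deg 9.37 stem dir 10.84
top n 0 r nan phi deg nan val.py:10: RuntimeWarning: Mean of empty slice.
  print(name,"n",k.sum(),"r",rr[k].mean().round(1),"phi deg",np.degrees(np.arctan2(yy.mean(),-uu.mean())).round(2), end=" ")
  ret = ret.dtype.type(ret / rcount)
Traceback (most recent call last):
  File "val.py", line 16, in <module>
    a,C=valve(n)
        ~~~~~^^^
  File "val.py", line 11, in valve
    vx,vy,_,_=cv2.fitLine(np.stack([yy,-uu],-1).astype(np.float32),cv2.DIST_L2,0,.01,.01).ravel()
              ~~~~~~~~~~~^^^^^^^^^^^^^^^^^^^^^^^^^^^^^^^^^^^^^^^^^^^^^^^^^^^^^^^^^^^^^^^^
cv2.error: OpenCV(4.12.0) /io/opencv/modules/imgproc/src/linefit.cpp:50: error: (-215:Assertion failed) count > 0 in function 'fitLine2D_wods'
```

View pics/v8_wrist.png

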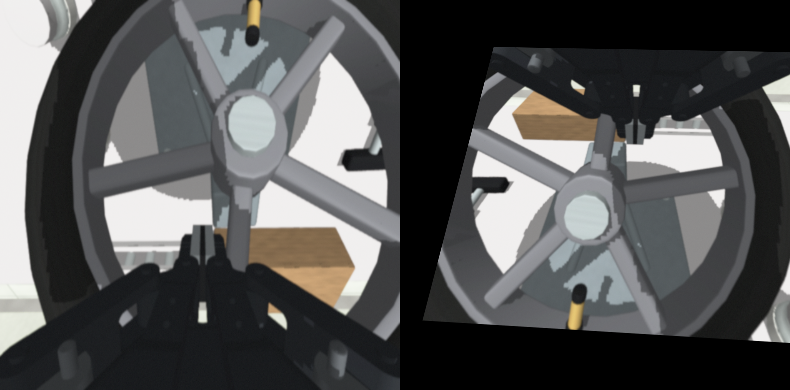

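Call:
step_arm(
  rows="-0.0005 0.0025 0 0 0 0 0; -0.0005 0.0025 0 0 0 0 0; 0 0.002 0 0 0 0 0; 0 0 0 0 0 0 0",
)

```text
t: 7.22
eef_pos: [601.9, -15.3, 197.3]
tool_rot: [3.135, 0.424, 3.136]
force: [0.5, -4.3, 3.9]
opening: 0.2
```

```bash
python3 log.py;python3 go2.py;python3 val.py v9 wrist
```

```text
7.22 q [-0.084  0.209  0.069  2.1   -0.026  0.409  1.568] p [601.9 -15.3 197.3] rot [3.135 0.424 3.136] F [ 0.5 -4.3  3.9] 0.2074834902194733
now U,Y,h 48.0 -22.4 -12.3 F [ 0.5 -4.3  3.9] M [-0.63  0.12 -0.33]
wrist n 577 r 93.4 phi deg 3.05 stem dir 3.13
```

View pics/v9_wrist.png

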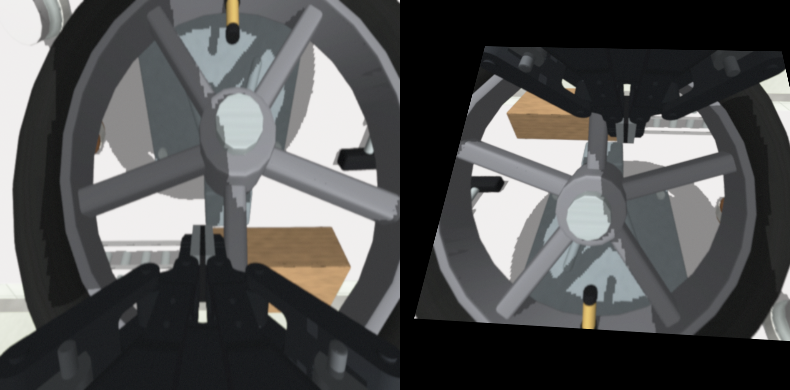

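Call:
step_arm(
  rows="0 0.0015 0 0 0 0 0; 0 0 0 0 0 0 0; 0.001 -0.01 0 0 0 0 0; 0.0137 -0.0007 -0.0198 0 0 0 0; 0.0137 -0.0007 -0.0198 0 0 0 0; 0.0137 -0.0007 -0.0198 0 0 0 0; 0.01 0 -0.03 0 0 0 0; 0.01 0 -0.03 0 0 0 0; 0.01 0 -0.03 0 0 0 0; 0 0 0 0 0 0 0; 0 0 0 0 0 0 0",
)

```text
t: 8.18
eef_pos: [474.0, -24.8, 304.5]
tool_rot: [3.135, 0.425, 3.138]
force: [-0.0, -0.0, -0.4]
opening: -0.2
```

```bash
python3 log.py;python3 go2.py;python3 val.py v10 wrist top
```

```text
8.18 q [-0.067 -0.191  0.058  2.227  0.014  0.681  1.553] p [474.  -24.8 304.5] rot [3.135 0.425 3.138] F [-0.  -0.  -0.4] -0.17755575902111212
now U,Y,h 62.4 -27.3 154.2 F [-0.  -0.  -0.4] M [ 0.01  0.42 -0.05]
wrist n 176 r 92.3 phi deg 1.67 stem dir 0.8
top n 0 r nan phi deg nan val.py:10: RuntimeWarning: Mean of empty slice.
  print(name,"n",k.sum(),"r",rr[k].mean().round(1),"phi deg",np.degrees(np.arctan2(yy.mean(),-uu.mean())).round(2), end=" ")
  ret = ret.dtype.type(ret / rcount)
Traceback (most recent call last):
  File "val.py", line 16, in <module>
    a,C=valve(n)
        ~~~~~^^^
  File "val.py", line 11, in valve
    vx,vy,_,_=cv2.fitLine(np.stack([yy,-uu],-1).astype(np.float32),cv2.DIST_L2,0,.01,.01).ravel()
              ~~~~~~~~~~~^^^^^^^^^^^^^^^^^^^^^^^^^^^^^^^^^^^^^^^^^^^^^^^^^^^^^^^^^^^^^^^^
cv2.error: OpenCV(4.12.0) /io/opencv/modules/imgproc/src/linefit.cpp:50: error: (-215:Assertion failed) count > 0 in function 'fitLine2D_wods'
```

View pics/v10_wrist.png

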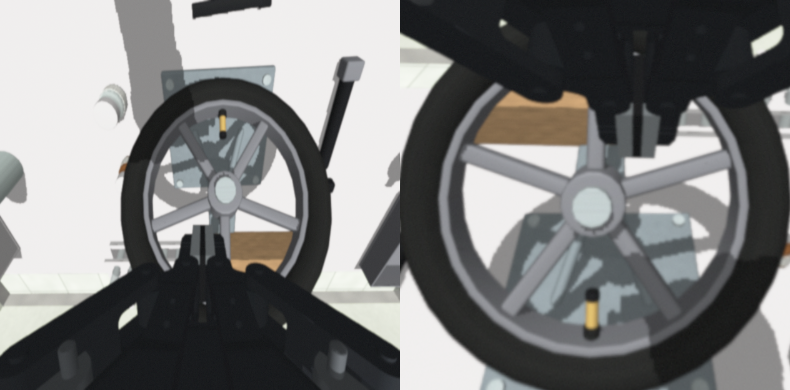

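```bash
ls pics
```

```text
m.png
m_scene.png
m_top.png
rect0.png
rect1.png
scene0.png
top0.png
topz.png
v10_wrist.png
v7_top.png
v7_wrist.png
v8_wrist.png
v9_wrist.png
w2.png
w3.png
w4.png
w5.png
w6.png
wrist0.png
```

```bash
cat > val2.py <<'E'
from h import *
from scipy.optimize import least_squares
import sys
s=manip.read_state();a,d=imaging.camera("wrist");C=cam("wrist",s)
P=pts(d,C);q=P-ct;hh=q@N;rr=np.linalg.norm(q-hh[...,None]*N,axis=-1)
m=(abs(np.hypot(rr-130,hh)-20)<8)&(a.max(2)<90)
T=P[cv2.erode(m.astype(np.uint8),np.ones((3,3)))>0];T=T[::max(1,len(T)//4000)]
def f(x):
    t=x[3];b=x[4];n=np.array([-np.cos(t)*np.cos(b),-np.sin(t)*np.cos(b),np.sin(b)])
    q=T-x[:3];h=q@n;r=np.linalg.norm(q-h[:,None]*n,axis=1);return np.hypot(r-130,h)-20
r=least_squares(f,[*ct,yaw,b_],loss="soft_l1",f_scale=2);x=r.x;print("fit",x.round(4),len(T),np.median(abs(r.fun)))
t,b=x[3],x[4];c2=x[:3];y2=np.array([-np.sin(t),np.cos(t),0]);u2=np.array([np.sin(b)*np.cos(t),np.sin(b)*np.sin(t),np.cos(b)]);n2=np.cross(u2,y2); n2=n2 if n2[2]>0 else -n2
hsv=cv2.cvtColor(a,cv2.COLOR_RGB2HSV);mk=cv2.inRange(hsv,(15,80,60),(35,255,255));v,u=np.nonzero(mk)
for h in(0,4):
    p=rayplane(np.stack([u,v],-1),C,c2+h*n2,n2)-c2;uu=p@u2;yy=p@y2;k=(np.hypot(uu,yy)>70)&(np.hypot(uu,yy)<108)
    print("h",h,k.sum(),"r",np.hypot(uu[k],yy[k]).mean().round(1),"phi",np.degrees(np.arctan2(yy[k].mean(),-uu[k].mean())).round(2),"wrt old centre",np.degrees(np.arctan2((p+c2-ct)[k].mean(0)@Y,-(p+c2-ct)[k].mean(0)@U)).round(2))
# spokes: rectified in fitted frame, 5-fold phase of angular profile
ang=np.radians(np.arange(0,360,.25));g=a.astype(np.float32)
best=[]
for rad in range(45,100,5):
    pt=c2+rad*(-np.cos(ang)[:,None]*u2+np.sin(ang)[:,None]*y2)+8*n2
    mp=proj(pt,C).astype(np.float32);best.append(cv2.remap(g,mp[None,:,0],mp[None,:,1],cv2.INTER_LINEAR)[0])
B=np.array(best).mean(2) ; np.save("spk.npy",B)
s=3;o=rectify(a,C,8,2.0,145);cv2.imwrite(f"pics/{sys.argv[1]}.png",o[:,:,::-1])
E
python3 val2.py v11
```

```text
fit [5.633533e+02 5.251600e+00 1.649747e+02 3.770000e-02 6.099000e-01] 4274 0.5585289887629283
h 0 2572 r 86.1 phi 131.52 wrt old centre 131.7
h 4 2548 r 85.5 phi 132.22 wrt old centre 132.4
```

View pics/v11.png

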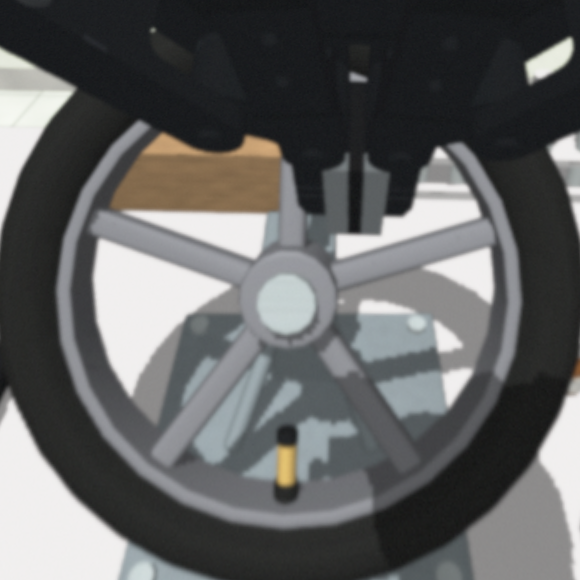

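```bash
sed -i 's/(15,80,60),(35,255,255)/(18,100,60),(32,255,255)/; s/k=(np.hypot(uu,yy)>70)/k=(uu<-60)\&(abs(yy)<40)\&(np.hypot(uu,yy)>70)/' val2.py; python3 val2.py v12
python3 - <<'E'
import numpy as np
B=np.load("spk.npy");a=np.arange(0,360,.25)
# print edges of profile near expected lower spokes 36, 324 and side 108,252
g=np.gradient(B.mean(0))
for c in(36,108,252,324):
    k=(abs(a-c)<16); print(c,[(round(x,2),int(v)) for x,v in zip(a[k][::4],B.mean(0)[k][::4])])
E
```

```text
fit [5.634711e+02 5.312300e+00 1.651360e+02 3.800000e-02 6.098000e-01] 4261 0.5655431391964356
h 0 176 r 92.2 phi 2.04 wrt old centre 1.69
h 4 176 r 90.1 phi 1.86 wrt old centre 1.5
36 [(np.float64(20.25), 138), (np.float64(21.25), 150), (np.float64(22.25), 157), (np.float64(23.25), 157), (np.float64(24.25), 157), (np.float64(25.25), 157), (np.float64(26.25), 160), (np.float64(27.25), 160), (np.float64(28.25), 157), (np.float64(29.25), 153), (np.float64(30.25), 147), (np.float64(31.25), 139), (np.float64(32.25), 130), (np.float64(33.25), 126), (np.float64(34.25), 135), (np.float64(35.25), 144), (np.float64(36.25), 147), (np.float64(37.25), 148), (np.float64(38.25), 149), (np.float64(39.25), 150), (np.float64(40.25), 152), (np.float64(41.25), 150), (np.float64(42.25), 137), (np.float64(43.25), 126), (np.float64(44.25), 125), (np.float64(45.25), 128), (np.float64(46.25), 127), (np.float64(47.25), 125), (np.float64(48.25), 121), (np.float64(49.25), 118), (np.float64(50.25), 114), (np.float64(51.25), 111)]
108 [(np.float64(92.25), 239), (np.float64(93.25), 239), (np.float64(94.25), 239),
[... 1804 characters left out ...]
25), 128), (np.float64(314.25), 124), (np.float64(315.25), 121), (np.float64(316.25), 120), (np.float64(317.25), 119), (np.float64(318.25), 116), (np.float64(319.25), 108), (np.float64(320.25), 96), (np.float64(321.25), 92), (np.float64(322.25), 97), (np.float64(323.25), 100), (np.float64(324.25), 102), (np.float64(325.25), 102), (np.float64(326.25), 101), (np.float64(327.25), 101), (np.float64(328.25), 99), (np.float64(329.25), 97), (np.float64(330.25), 94), (np.float64(331.25), 94), (np.float64(332.25), 94), (np.float64(333.25), 93), (np.float64(334.25), 91), (np.float64(335.25), 94), (np.float64(336.25), 98), (np.float64(337.25), 100), (np.float64(338.25), 102), (np.float64(339.25), 102)]
```

```bash
python3 go2.py 48,-33,60 48,-33,-12 48,-24,-12
```

```text
now U,Y,h 59.8 -28.0 152.8 F [-1.   0.3 -0.4] M [0.01 0.39 0.04]
48,-33,60 [543. -28. 239.] tool delta [-0.0378 -0.0027  0.0856] norm 0.0936
48,-33,-12 [602. -26. 197.] tool delta [-0.037   0.002   0.0617] norm 0.072
48,-24,-12 [602. -17. 197.] tool delta [ 0.0003  0.009  -0.0001] norm 0.009
```

Call:
step_arm(
  rows="-0.0126 -0.001 0.0285 0 0 0 0; -0.0126 -0.001 0.0285 0 0 0 0; -0.0126 -0.0007 0.0286 0 0 0 0; 0 0 0 0 0 0 0; -0.0093 0.0005 0.0154 0 0 0 0; -0.0093 0.0005 0.0154 0 0 0 0; -0.0093 0.0005 0.0154 0 0 0 0; -0.0093 0.0005 0.0154 0 0 0 0; 0 0.003 0 0 0 0 0; 0 0.003 0 0 0 0 0; 0 0.002 0 0 0 0 0; 0 0 0 0 0 0 0",
)

```text
t: 9.38
eef_pos: [602.1, -17.6, 199.8]
tool_rot: [3.135, 0.421, 3.137]
force: [-0.1, 0.2, 0.0]
opening: -0.2
```

```bash
python3 log.py;python3 go2.py
```

```text
9.38 q [-0.09   0.206  0.082  2.096 -0.04   0.419  1.587] p [602.1 -17.6 199.8] rot [3.135 0.421 3.137] F [-0.1  0.2  0. ] -0.1947516636217345
now U,Y,h 50.2 -24.8 -11.0 F [-0.1  0.2  0. ] M [-0.03  0.4  -0.02]
```

Just short of contact; advance about 6 mm slowly.

Call:
step_arm(
  rows="0 0.002 0 0 0 0 0; 0 0.002 0 0 0 0 0; 0 0.001 0 0 0 0 0; 0 0.001 0 0 0 0 0; 0 0 0 0 0 0 0; 0 0 0 0 0 0 0",
)

```text
t: 9.88
eef_pos: [603.0, -13.4, 200.2]
tool_rot: [3.136, 0.423, 3.135]
force: [-1.5, -5.5, 2.4]
opening: -0.2
```

```bash
python3 log.py;python3 go2.py; python3 val.py v13 wrist
```

```text
9.88 q [-0.104  0.207  0.086  2.095 -0.028  0.418  1.565] p [603.  -13.4 200.2] rot [3.136 0.423 3.135] F [-1.5 -5.5  2.4] -0.2053990556353101
now U,Y,h 51.1 -20.6 -11.6 F [-1.5 -5.5  2.4] M [-0.75  0.41 -0.28]
wrist n 508 r 92.4 phi deg 1.35 stem dir -0.27
```

Call:
step_arm(
  rows="0 0.001 0 0 0 0 0; 0 0.0009 0 0 0 0 0; 0 0 0 0 0 0 0; 0 0 0 0 0 0 0",
)

```text
t: 10.27
eef_pos: [603.2, -11.2, 200.1]
tool_rot: [3.136, 0.423, 3.136]
force: [-0.8, -4.9, 3.8]
opening: -0.1
```

```bash
python3 go2.py; python3 val.py v14 wrist
```

```text
now U,Y,h 51.2 -18.4 -11.8 F [-0.8 -4.9  3.8] M [-0.89  0.31 -0.36]
wrist n 506 r 92.4 phi deg -0.85 stem dir -2.39
```

Call:
step_arm(
  rows="0.001 -0.01 0 0 0 0 0; 0.0137 -0.0007 -0.0198 0 0 0 0; 0.0137 -0.0007 -0.0198 0 0 0 0; 0.0137 -0.0007 -0.0198 0 0 0 0; 0.01 0 -0.03 0 0 0 0; 0.01 0 -0.03 0 0 0 0; 0.01 0 -0.03 0 0 0 0; 0 0 0 0 0 0 0; 0 0 0 0 0 0 0",
)

```text
t: 11.07
eef_pos: [476.0, -21.7, 308.0]
tool_rot: [3.135, 0.426, 3.138]
force: [0.3, 0.3, -0.9]
opening: -0.1
```

```bash
python3 go2.py; python3 val2.py v15; python3 val2.py v15b
python3 - <<'E'
import numpy as np
B=np.load("spk.npy").mean(0);a=np.arange(0,360,.25)
for c in(36,108,252):
    k=(abs(a-c)<9); print(c,[(float(x),int(v)) for x,v in zip(a[k][::3],B[k][::3])])
E
```

```text
now U,Y,h 66.4 -24.3 154.5 F [ 0.3  0.3 -0.9] M [0.03 0.43 0.03]
fit [5.634696e+02 5.328900e+00 1.651259e+02 3.770000e-02 6.100000e-01] 4278 0.5833031440391796
h 0 169 r 92.9 phi -0.51 wrt old centre -0.84
h 4 169 r 90.6 phi -0.68 wrt old centre -1.02
fit [5.633940e+02 5.347300e+00 1.650278e+02 3.780000e-02 6.101000e-01] 4286 0.5630286408114014
h 0 172 r 92.2 phi -0.52 wrt old centre -0.85
h 4 172 r 90.0 phi -0.7 wrt old centre -1.04
36 [(27.25, 148), (28.0, 146), (28.75, 141), (29.5, 134), (30.25, 128), (31.0, 129), (31.75, 137), (32.5, 144), (33.25, 146), (34.0, 147), (34.75, 148), (35.5, 149), (36.25, 150), (37.0, 151), (37.75, 152), (38.5, 150), (39.25, 143), (40.0, 134), (40.75, 131), (41.5, 131), (42.25, 131), (43.0, 131), (43.75, 129), (44.5, 127)]
108 [(99.25, 216), (100.0, 205), (100.75, 193), (101.5, 176), (102.25, 157), (103.0, 144), (103.75, 144), (104.5, 147), (105.25, 148), (106.0, 149), (106.75, 151), (107.5, 152), (108.25, 154), (109.0, 157), (109.75, 158), (110.5, 153), (111.25, 143), (112.0, 140), (112.75, 153), (113.5, 170), (114.25, 185), (115.0, 198), (115.75, 207), (116.5, 212)]
252 [(243.25, 202), (244.0, 190), (244.75, 176), (245.5, 160), (246.25, 148), (247.0, 150), (247.75, 156), (248.5, 157), (249.25, 156), (250.0, 154), (250.75, 154), (251.5, 152), (252.25, 151), (253.0, 149), (253.75, 146), (254.5, 143), (255.25, 147), (256.0, 164), (256.75, 179), (257.5, 187), (258.25, 189), (259.0, 189), (259.75, 189), (260.5, 188)]
```

View pics/v15.png

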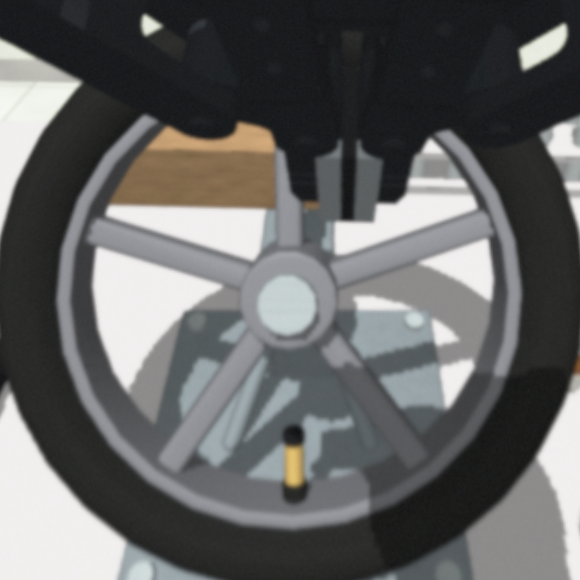

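Run:
```python
from h import *
a,_=imaging.camera("scene");b,_=imaging.camera("top")
cv2.imwrite("pics/end.png",np.hstack([cv2.resize(a,(400,300)),cv2.resize(b,(400,300))])[:,:,::-1])
c=np.load("scene0c.npy").astype(int)
d=np.abs(a.astype(int)-c).max(2)>40
for n,(x0,y0,x1,y1) in dict(jars=(270,300,345,340),tape=(290,122,330,155),bottle=(390,125,420,175),can=(255,370,295,450),phone=(120,350,205,395),lever=(268,225,285,262)).items(): print(n,d[y0:y1,x0:x1].mean().round(3))
```

```text
jars 0.066
tape 0.245
bottle 0.0
can 0.0
phone 0.0
lever 0.342
```

View pics/end.png

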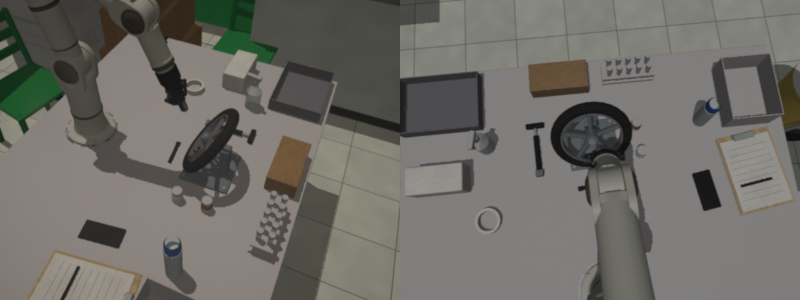

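```bash
python3 -c "
from station import order
print(order.job_done())"
```

```text
the job is handed in; nothing more can be done
None
```

The valve is now at the bottom of the wheel, about 0.5–1° past dead bottom, and the job was handed in at about 11 s. I turned the wheel about 127° counterclockwise with the shut fingertips. It took one stroke on one spoke, then a second stroke plus small nudges on the next, with contact forces of about 6 N or less.

**Angle:** After backing off 150 mm, I measured the valve with the wrist camera at −0.5 to −0.7° from the bottom. The spokes read −0.7 to −1°. I left this uncorrected because it is within my measuring error.

**Axle:** The fitted wheel centre stayed within 1 mm of where it was before the pushes, so there is no sign of the wheel sliding off its axle.

**Stillness:** Two pictures taken moments apart gave the same angle, and the tool was touching nothing.

**Everything else on the table:**
- The bottle, can and phone showed no change in the picture comparison.
- The tape and lever areas (24% and 34% of pixels) and slightly the jars area (7%) differed from the start picture. By eye, all stand where they were, and I put the differences down to the arm's own view and shadow.
- The pump was only checked by eye.

**Failed check:** The top camera gave no valve reading in the last phase, because the brass was hidden from it. The final angle therefore rests on the wrist camera alone.

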